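# Hold a test slide flush on a tilted contact stage

### The job

Pick up the dark steel test slide by its yellow grip, tilt it to match the sloped copper face of the contact stage, and press it gently flush onto the middle of that face, its long side running up the slope, until the sprung face has sunk about half of its 8 mm travel. Finish holding it there, still gripped and pressed: do not let go. Leave the stage's tilt as it is set and do not disturb the marker or the USB stick.

Things in the scene. Friction and masses are not known exactly. Their poses are not given: they have to be found in the camera images.
- slide: Loose test slide, about 0.09 kg: a flat dark steel-grey plate 76 (its x) x 50 (its y) x 6 mm with an upright yellow grip in its middle, 30 mm long in x, 12 mm thick in y, its top 38 mm above the slide's underside. Origin: centre of the flat underside; z points up through the grip. It starts flat on the bench. Either end may point up the slope; the two ends are alike.
- stage: Fixed base of the contact stage, a dark steel disc 136 mm across and 10 mm thick, with two grey posts 72 mm high at its y = +-52 mm (a black clamp knob on the -y one). Origin: centre of its underside on the bench. The tilt axis runs along its y, 66 mm above the bench; the face slopes down towards its -x side, which looks roughly towards the robot.
- face_top (a point): Centre of the top surface of the sprung copper face, 100 mm (its x, up the slope) x 74 mm (its y, level) x 8 mm, marked with a thin black outline 82 x 56 mm round the slide's place. z is the outward normal of the face. It lies 27 mm above the tilt axis along that normal when not pressed, and moves with the face.
- stage_face (a joint): How far the sprung face is pressed in along its normal, m: 0 out, 0.008 fully in. Stays out until about 2 N, then 1.5 N per mm (about 8 N at 4 mm). It can only sink, not tilt against its blue frame.
- stage_tilt (a joint): Slope of the face, rad from level, preset 0.2 to 0.55; 0 is level, grows as the far (+x) edge rises. Clamped by stiff friction (about 6 N m); gentle pressing does not move it.
- frame_edge (a point): Middle of the upper edge of the blue tilting frame (100 x 86 mm) under the sprung face; moves only if the stage's tilt is changed.
- marker: Loose marker pen, white and green, 135 mm long, 16 mm thick, lying on the bench; a bystander. Origin: centre of its underside.
- usb_stick: Loose blue USB stick 17 x 52 x 8 mm; a bystander lying below the desk lamp. Origin: centre of its underside. The lamp's fixed grey head is an obstacle between the robot's start and the work at the left: a box x 0.26 to 0.40, y -0.08 to 0.06, z 0.53 to 0.69 (m, base frame). Swing the arm past it folded back, not through it.
Not all that is in view belongs to the job. What is shaped like the slide but pink is not meant.

How it is judged:
By the outcome, as a careful person would: the job done as asked, in the order asked, and still so for the second after the job is handed in, while the arm keeps its last pose, push and grip.
It also fails if it takes over 42 s, if anything falls off the work surface, if the arm or the gripper's body presses on something with over 40 N, if the wrist force passes 120 N, or if a joint passes its speed limit or range.

### The arm

A 6-joint arm with a two-finger parallel gripper is mounted at the origin on a cart in front of the work surface, level with it; the furniture and walls round the work are solid. World frame = base frame: x ahead of the robot, y to its left, z up, the work surface at z = 0. Lengths are in m, angles in degrees, forces in N, time in s.
With the tool pointing down it reaches from about 0.375 to 0.9 m from the base axis. Payload 3.1 kg.
Tool frame: the origin (TCP) lies midway between the tips of the shut fingers; the grasp point (between the pads) lies 19 mm behind it; z points along the fingers, y is the line along which they close (so a half turn about z gives the same grasp; the last joint's range is limited). The gripper opens to 87 mm and grips with 3 to 60 N. Pads are 19 mm wide; open, the fingers measure 117 mm over their backs; the gripper's body (75 mm by 190 mm) begins 51 mm behind the grasp point.
Start: joints at [59.788, 30.224, 82.088, -0, 67.689, -10.227], TCP at [0.214, 0.587, 0.223] pointing down, gripper open.
Joint ranges: [-176.69, 176.69], [-43.24, 126.21], [12.49, 139.97], [-82, 262], [0, 151.66], [-163.58, 163.58]. Speed limits (degrees/s): [159.86, 159.86, 180, 180, 180, 180].

### API

Orientations are given as a 3x3 rotation matrix whose columns are the frame's x, y, z axes.
In Python, from rig import read_state, optics, bot gives the robot as it stands. The module is installed in compiled form; this text tells all that it offers.
- The arm moves only by the tool send_rows, never from a script. Its argument "commands" is a list of rows, each a list of 7 numbers: the turn, a rotation vector about the tool's x, y, z in units of 5 degrees (1.0 is 5 degrees), then the shift along the tool's x, y, z in units of 30 mm (1.0 is 30 mm), then the opening, from 0 (shut) to 1 (fully open). In form: [[rx, ry, rz, tx, ty, tz, gripper], ...]. A call has 1 to 20 rows; each row is the pose to reach, as a shift and turn from the pose commanded when the call began, along the tool's axes at that moment; what a row does not reach only later rows make up. A row lasts 1/12 s, in which the tool goes at most 41.7 mm and 7.16 degrees, less where a joint would pass 70% of its speed; a pose out of reach is approached as far as the arm can. A call with a gripper value outside its range is refused whole. The fingers move at their own pace and stop on an object; the grip force is fixed at half the most. Time passes only in rows, so rows that repeat a pose let the fingers close. It gives the time, the measured TCP pose, the force, the opening and the grip force at its end, in the units of the state.
- read_state(): the state, without advancing time (a new reading comes with each control period).
- optics.capture(name): name is "scene" or "top" or "wrist"; returns a dict with "image" (480x640x3 uint8, blue, green, red), "intrinsics" (3x3 intrinsics, pixels), "extrinsics" (4x4, takes a point from world to camera coordinates); the wrist camera has in their place "T_tool_cam" (4x4, takes a point from camera to tool coordinates, whose origin is the TCP and whose axes are the flange's). Camera axes: x right, y down, z forward; pixel columns grow to the right and rows downward; lengths in m; the calibration is good to about 2 mm. The wrist camera is an equidistant fisheye: a pixel r from the principal point sees the ray r / f radians off the axis. A picture is of the moment at which its call begins: read the wrist's pose just before it. There is no depth.
- bot.hand_in(): hands the job in; it is judged then, once.
The state is a dict: "time_s": time; "joint_positions": joint angles; "qvel": joint speeds; "tau": joint torques, N m; "position": TCP position; "tcp_rot": TCP orientation; "force": force on the tool from outside, world axes, zero at the start; "moment": the same for the moment, N m; "opening": opening from 0.0 (shut) to 1.0 (fully open); "grasp_force": force on a finger pad.
Only numpy, scipy, OpenCV 4.12 (cv2) and the standard library are available. Lean on these libraries where they do the work, as an engineer would, in place of code of your own. Each camera call takes 0.05 s, during which the arm holds its last target. There are 200 camera calls.

## Working session

There is one attempt and no reset: what is moved stays moved. The work goes in short steps, Python scripts to look and compute and a tool call to move; the robot and the scene stay as the last step left them, time stands still between calls to the robot, and variables do not carry over. Pictures are saved under pics/ and viewed, at most 10 in all, crops included, and the job is handed in when it is done.

Besides the shell and the picture viewer there is one more tool, called after "Request:" as a command line: name --pt "numbers of a row" for each row, then --argument value for the rest. send_rows: Moves the arm, as the interface text tells. Its arguments: {"type":"object","properties":{"commands":{"type":"array","items":{"type":"array","items":{"type":"number"}}}},"required":["commands"]}

```bash
mkdir -p pics; cat > h.py <<'E'
import numpy as np, cv2
from rig import read_state, optics, bot
def cap(n):
    d=optics.capture(n); return d
def ray(d,u,v):
    K=np.array(d['intrinsics']);E=np.array(d['extrinsics']);R=E[:3,:3];t=E[:3,3]
    r=R.T@(np.linalg.inv(K)@[u,v,1]); return -R.T@t, r/np.linalg.norm(r)
def plane(d,u,v,z):
    o,r=ray(d,u,v); return o+r*(z-o[2])/r[2]
def proj(d,p):
    E=np.array(d['extrinsics']);q=np.array(d['intrinsics'])@(E[:3,:3]@p+E[:3,3]);return q[:2]/q[2]
def tri(d1,p1,d2,p2):
    o1,r1=ray(d1,*p1);o2,r2=ray(d2,*p2)
    A=np.stack([r1,-r2],1);s=np.linalg.lstsq(A,o2-o1,rcond=None)[0]
    a=o1+s[0]*r1;b=o2+s[1]*r2;return (a+b)/2,np.linalg.norm(a-b)
E
python3 - <<'E'
from h import *
for n in('scene','top'):
    d=cap(n);cv2.imwrite(f'pics/{n}0.png',d['image'])
    np.savez(f'{n}.npz',**d)
    print(n,ray(d,320,240))
s=read_state();print(s['time_s'],s['force'],s['opening'],s['tcp_rot'])
E
```

```text
scene (array([0.01128594, 0.91543792, 0.58927931]), array([ 0.5002767 , -0.67907848, -0.53719237]))
top (array([0.33741167, 0.25204151, 0.92003178]), array([ 0.2026136 , -0.01997807, -0.97905496]))
0.1 [ 0.32275961 -0.10848591  0.18670498] 0.9978684786546028 [[-9.39805894e-01  3.41707483e-01 -9.36322872e-04]
 [ 3.41708639e-01  9.39804379e-01 -1.71314329e-03]
 [ 2.94566454e-04 -1.92997178e-03 -9.99998094e-01]]
```

View pics/scene0.png

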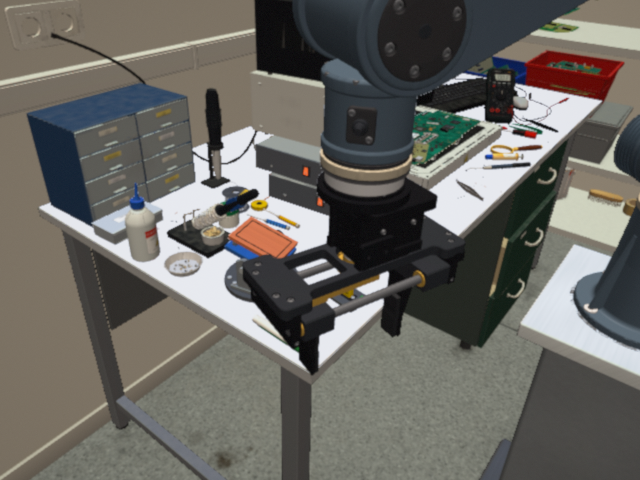

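View pics/top0.png

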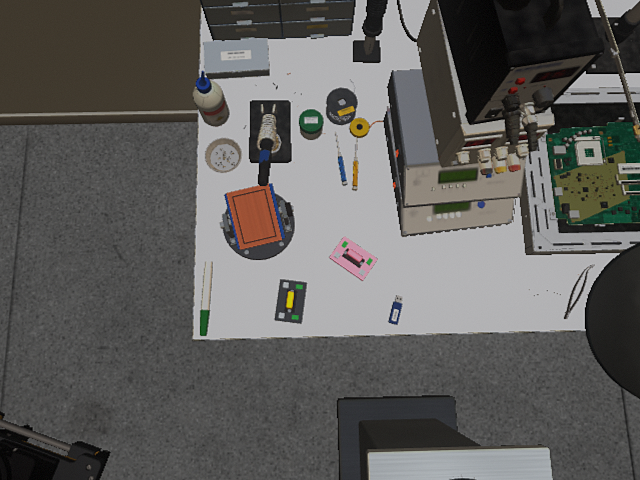

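Top view: the slide (dark plate, yellow grip) is at about (290,301). Lookalikes are the pink plate (354,257) and the yellow spool (359,127), neither of which fits the description. Stage copper face is around (255,216), the marker at (206,298) and the USB stick at (397,309). In the scene view, the gripper partly hides the stage.

```bash
python3 - <<'E'
from h import *
d=dict(np.load('top.npz'));im=d['image'];hsv=cv2.cvtColor(im,cv2.COLOR_BGR2HSV)
def sub(m,x0,y0,x1,y1):
    o=np.zeros_like(m);o[y0:y1,x0:x1]=m[y0:y1,x0:x1];return o
def big(m): 
    c=cv2.findContours(m,0,1)[0];return max(c,key=cv2.contourArea)
dark=(hsv[...,2]<130).astype(np.uint8)*255
non=sub((im.min(2)<130).astype(np.uint8)*255,262,270,325,332)
c=big(non);r=cv2.minAreaRect(c);b=cv2.boxPoints(r)
P=np.array([plane(d,*p,0.006) for p in b]);print('plate px',r,'\n',P.round(4),np.linalg.norm(np.diff(P,axis=0),axis=1),P.mean(0))
y=sub(cv2.inRange(hsv,(20,120,120),(35,255,255)),262,270,325,332);r=cv2.minAreaRect(big(y));b=cv2.boxPoints(r)
P=np.array([plane(d,*p,0.038) for p in b]);print('grip',r,P.round(4),P.mean(0))
cu=sub(cv2.inRange(hsv,(3,100,60),(18,255,255)),200,160,310,270);c=big(cv2.morphologyEx(cu,cv2.MORPH_CLOSE,np.ones((5,5))));r=cv2.minAreaRect(c);print('copper',r,cv2.approxPolyDP(cv2.convexHull(c),4,True).reshape(-1,2).tolist())
for p in cv2.boxPoints(r): print(p,plane(d,*p,.09).round(4))
print('K',d['intrinsics'])
cv2.imwrite('pics/crop1.png',cv2.resize(im[160:340,190:420],None,fx=3.4,fy=3.3,interpolation=cv2.INTER_CUBIC))
s=read_state();T=optics.capture('wrist');print(T['T_tool_cam'],T['intrinsics'])
E
```

```text
plate px ((290.3450012207031, 300.9126892089844), (27.88654136657715, 42.0280647277832), 7.594643592834473) 
 [[0.3803 0.3211 0.006 ]
 [0.4562 0.3103 0.006 ]
 [0.4482 0.2595 0.006 ]
 [0.3725 0.2711 0.006 ]] [0.07661003 0.05150098 0.07652397] [0.4142855  0.29049066 0.006     ]
grip ((289.6899719238281, 299.16998291015625), (6.222539901733398, 16.263456344604492), 8.130102157592773) [[0.4012 0.2979 0.038 ]
 [0.4295 0.2935 0.038 ]
 [0.4277 0.2826 0.038 ]
 [0.3994 0.2871 0.038 ]] [0.41443054 0.29028571 0.038     ]
copper ((253.91415405273438, 216.1394805908203), (58.507347106933594, 43.035091400146484), 76.60750579833984) [[268, 183], [281, 239], [240, 249], [227, 193]]
[226.206   192.66522] [0.5966 0.3956 0.09  ]
[268.0708  182.69742] [0.6131 0.323  0.09  ]
[281.6223  239.61374] [0.5113 0.3004 0.09  ]
[239.7575  249.58154] [0.4956 0.3715 0.09  ]
K [[497.61186298   0.         316.23493641]
 [  0.         497.61186298 242.71652528]
 [  0.           0.           1.        ]]
[[ 7.04916341e-04 -9.63869375e-01 -2.66374420e-01  7.30088961e-02]
 [ 9.99999749e-01  6.59094120e-04  2.61419721e-04  5.36790192e-04]
 [-7.64086489e-05 -2.66374537e-01  9.63869597e-01 -1.61741303e-01]
 [ 0.00000000e+00  0.00000000e+00  0.00000000e+00  1.00000000e+00]] [[371.64829954   0.         318.57037524]
 [  0.         371.64829954 238.96981889]
 [  0.           0.           1.        ]]
```

View pics/crop1.png

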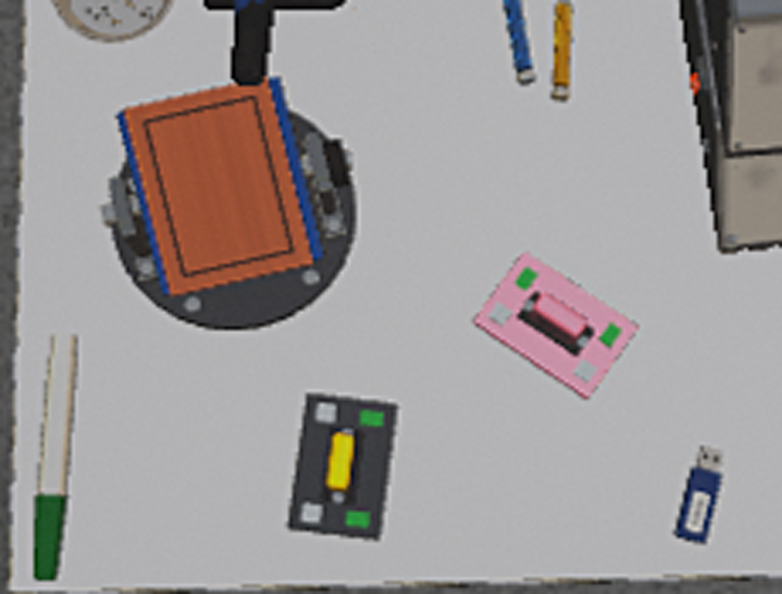

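The crop confirms the slide: dark plate 76.6 x 51.5 mm (given 76 x 50), with a yellow grip centred at (0.414, 0.290) and its long axis at about -8° yaw. The pink one is rejected. Next I'll move above it.

```bash
cat >> h.py <<'E'
from scipy.spatial.transform import Rotation as Ro
from scipy.optimize import least_squares
def Rdown(yaw,tilt=0):
    """tool x along minus the up-slope direction of an incline (yaw,tilt in deg), z into the face"""
    B=(Ro.from_euler('z',yaw,degrees=True)*Ro.from_euler('y',-tilt,degrees=True)).as_matrix()
    return np.stack([-B[:,0],B[:,1],-B[:,2]],1)
def delta(p,R):
    s=read_state();R0=np.array(s['tcp_rot']);
    print('row',(Ro.from_matrix(R0.T@R).as_rotvec(degrees=True)/5).round(3).tolist(),(R0.T@(np.array(p)-s['position'])/.03).round(3).tolist(),
     't',s['time_s'],'pos',np.round(s['position'],4),'F',np.round(s['force'],2))
def wray(T,s,u,v):
    K=T['intrinsics'];a=np.array([u-K[0,2],v-K[1,2]]);r=np.hypot(*a);th=r/K[0,0]
    c=np.array([*(a/r*np.sin(th)),np.cos(th)]);M=T['T_tool_cam'];R=np.array(s['tcp_rot'])
    return s['position']+R@M[:3,3], R@M[:3,:3]@c
def wproj(T,s,p):
    K=T['intrinsics'];M=T['T_tool_cam'];R=np.array(s['tcp_rot'])
    c=M[:3,:3].T@(R.T@(np.asarray(p)-s['position'])-M[:3,3]);r=np.hypot(c[0],c[1]);th=np.arctan2(r,c[2])
    return np.array([K[0,2],K[1,2]])+K[0,0]*th*c[:2]/r
E
python3 -c "
from h import *
delta([.4143,.2904,.16],Rdown(-8.2))"
```

```text
row [-0.018, -0.005, -2.357] [-9.676, -6.994, 2.069] t 0.15 pos [0.2133 0.5869 0.2218] F [ 0.18 -0.17 -0.19]
```

Request:
send_rows --pt "0 0 -2.36 -9.68 -7 2.07 1" --pt "0 0 -2.36 -9.68 -7 2.07 1" --pt "0 0 -2.36 -9.68 -7 2.07 1" --pt "0 0 -2.36 -9.68 -7 2.07 1" --pt "0 0 -2.36 -9.68 -7 2.07 1" --pt "0 0 -2.36 -9.68 -7 2.07 1" --pt "0 0 -2.36 -9.68 -7 2.07 1" --pt "0 0 -2.36 -9.68 -7 2.07 1" --pt "0 0 -2.36 -9.68 -7 2.07 1" --pt "0 0 -2.36 -9.68 -7 2.07 1" --pt "0 0 -2.36 -9.68 -7 2.07 1" --pt "0 0 -2.36 -9.68 -7 2.07 1" --pt "0 0 -2.36 -9.68 -7 2.07 1" --pt "0 0 -2.36 -9.68 -7 2.07 1"

```text
time_s: 1.32
position: [0.4139, 0.2919, 0.1606]
tcp_rot: [[-0.99, 0.14, 0.0], [0.14, 0.99, 0.0], [-0.0, 0.0, -1.0]]
force: [-0.1, -0.2, 0.1]
opening: 1.002
grasp_force: 0.0
```

```bash
python3 - <<'E'
from h import *
import pickle
delta([.4143,.2904,.010],Rdown(-8.2))
s=read_state();T=optics.capture('wrist');d=optics.capture('scene')
pickle.dump((s,T,d),open('v1.pkl','wb'))
cv2.imwrite('pics/v1.png',np.hstack([cv2.resize(T['image'],(400,300)),cv2.resize(d['image'],(400,300))]))
im=T['image'];hsv=cv2.cvtColor(im,cv2.COLOR_BGR2HSV)
y=cv2.inRange(hsv,(20,120,120),(35,255,255))
for c in cv2.findContours(y,0,1)[0]:
  if cv2.contourArea(c)>60:
    (u,v),wh,a=cv2.minAreaRect(c);o,r=wray(T,s,u,v);print('yellow',u,v,wh,(o+r*(.038-o[2])/r[2]).round(4))
cu=cv2.inRange(hsv,(3,100,60),(18,255,255))
for c in cv2.findContours(cu,0,1)[0]:
  if cv2.contourArea(c)>300: print('cu',cv2.contourArea(c),cv2.approxPolyDP(cv2.convexHull(c),6,True).reshape(-1,2).tolist())
print(wproj(T,s,[.4143,.2904,.038]),wproj(T,s,[.4143,.2904,.006]))
E
```

```text
row [0.003, 0.001, 0.028] [-0.02, -0.049, 5.022] t 1.3167 pos [0.4139 0.2919 0.1606] F [-0.06 -0.2   0.05]
yellow 316.0 232.0 (34.0, 14.0) [0.4137 0.2905 0.038 ]
cu 389.0 [[597, 346], [582, 362], [558, 367], [558, 352]]
cu 4452.0 [[323, 385], [349, 364], [413, 343], [555, 353], [552, 369], [500, 377]]
[315.92004103 232.74396025] [316.15852115 223.57951613]
```

View pics/v1.png

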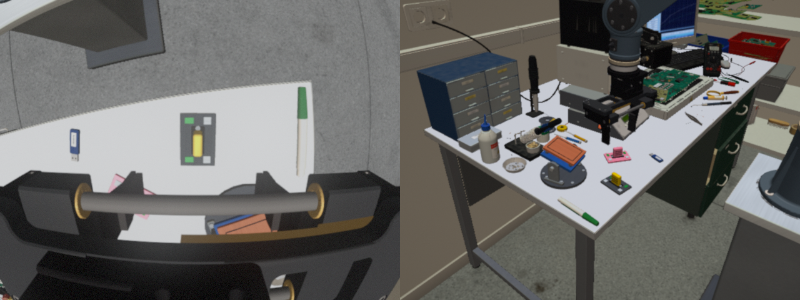

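Wrist view (left half) shows the yellow grip at full-size pixel (316,232), giving (0.4137, 0.2905), which matches the top view. The scene view now shows the whole stage face at about (565,150) in the composite. I'll descend and grip.

Request:
send_rows --pt "0 0 0 0 -0.05 2 1" --pt "0 0 0 0 -0.05 3.2 1" --pt "0 0 0 0 -0.05 4.2 1" --pt "0 0 0 0 -0.05 4.8 1" --pt "0 0 0 0 -0.05 5.0 1" --pt "0 0 0 0 -0.05 5.0 1" --pt "0 0 0 0 -0.05 5.0 0" --pt "0 0 0 0 -0.05 5.0 0" --pt "0 0 0 0 -0.05 5.0 0" --pt "0 0 0 0 -0.05 5.0 0" --pt "0 0 0 0 -0.05 5.0 0" --pt "0 0 0 0 -0.05 5.0 0" --pt "0 0 0 0 -0.05 5.0 0" --pt "0 0 0 0 -0.05 5.0 0" --pt "0 0 0 0 -0.05 5.0 0" --pt "0 0 0 0 -0.05 5.0 0" --pt "0 0 0 0 -0.05 5.0 0" --pt "0 0 0 0 -0.05 5.0 0"

```text
time_s: 2.92
position: [0.4145, 0.2892, 0.0104]
tcp_rot: [[-0.99, 0.142, -0.0], [0.142, 0.99, -0.0], [0.0, -0.0, -1.0]]
force: [0.6, 0.2, 0.1]
opening: 0.172
grasp_force: 0.0
```

```bash
python3 - <<'E'
from h import *
import pickle
t=dict(np.load('top.npz'));s,T,d=pickle.load(open('v1.pkl','rb'))
def corners(im,x0,y0,x1,y1):
    hsv=cv2.cvtColor(im,cv2.COLOR_BGR2HSV);m=cv2.inRange(hsv,(3,100,50),(18,255,255));o=np.zeros_like(m);o[y0:y1,x0:x1]=m[y0:y1,x0:x1]
    o=cv2.morphologyEx(o,cv2.MORPH_CLOSE,np.ones((5,5)))
    c=max(cv2.findContours(o,0,1)[0],key=cv2.contourArea);h=cv2.convexHull(c)
    a=[cv2.approxPolyDP(h,e,True).reshape(-1,2).tolist() for e in (2,4,6)]
    return a
print(corners(t['image'],200,160,310,270));print(corners(d['image'],180,200,330,300))
cv2.imwrite('pics/stg.png',cv2.resize(d['image'][210:290,210:330],None,fx=6,fy=6,interpolation=cv2.INTER_CUBIC))
s=read_state();print(s['position'],s['opening'],s['grasp_force'],s['force'])
E
```

```text
[[[268, 183], [281, 239], [240, 249], [227, 193]], [[268, 183], [281, 239], [240, 249], [227, 193]], [[268, 183], [281, 239], [240, 249], [227, 193]]]
[[[228, 236], [252, 217], [296, 243], [274, 264]], [[228, 236], [252, 217], [296, 243], [274, 264]], [[228, 236], [252, 217], [296, 243], [274, 264]]]
[0.41445761 0.28924963 0.01036247] 0.172493650300982 0.0 [0.56041348 0.19634998 0.08532689]
```

View pics/stg.png

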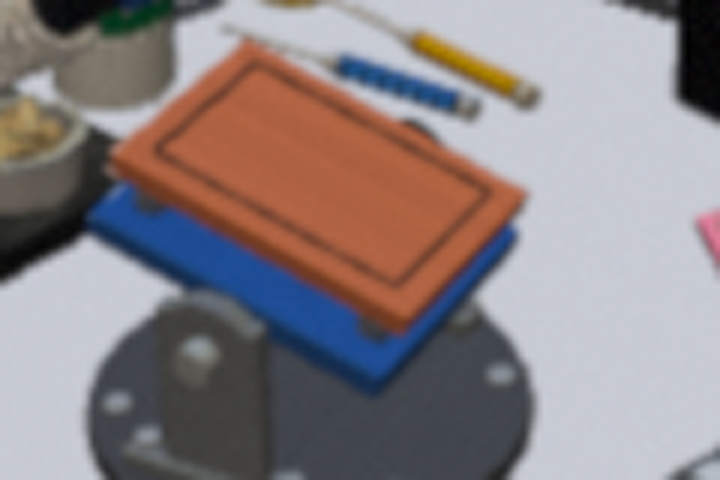

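Crop shows the sloped copper face with its thin black outline, corners at about (258,62), (490,190), (402,285), (158,150) in crop pixels. I'll finish closing and fit the stage pose from the outline corners in both views.

Request:
send_rows --pt "0 0 0 0 0 0 0" --pt "0 0 0 0 0 0 0" --pt "0 0 0 0 0 0 0" --pt "0 0 0 0 0 0 0" --pt "0 0 0 0 0 0 0" --pt "0 0 0 0 0 0 0"

```text
time_s: 3.42
position: [0.4144, 0.2892, 0.0104]
tcp_rot: [[-0.99, 0.142, -0.0], [0.142, 0.99, -0.0], [0.0, -0.0, -1.0]]
force: [0.0, -1.3, -0.5]
opening: 0.135
grasp_force: 30.0
```

```bash
cat > fit.py <<'E'
from h import *
import pickle
def outline(im,quad,name=None):
    """sub-pixel corners of the thin dark outline inside the face quad"""
    k=8;g=cv2.resize(cv2.cvtColor(im,cv2.COLOR_BGR2GRAY),None,fx=k,fy=k,interpolation=cv2.INTER_CUBIC)
    q=np.array(quad,float);c=q.mean(0);qi=(c+(q-c)*.94)
    m=np.zeros_like(g);cv2.fillConvexPoly(m,((qi+.5)*k-.5).astype(int),255)
    bh=cv2.morphologyEx(g,cv2.MORPH_BLACKHAT,np.ones((4*k+1,4*k+1)));bh[m==0]=0
    w=bh.astype(float);P=[]
    for i in range(4):     # each side of the outline: darkest-weighted line fit
        a=c+(q[i]-c)*.78;b=c+(q[(i+1)%4]-c)*.78;n=np.array([-(b-a)[1],(b-a)[0]]);n/=np.linalg.norm(n)
        pts=[]
        for f in np.linspace(.12,.88,40):
            base=a+(b-a)*f;ss=np.arange(-3.5,3.6,.1);xy=((base+ss[:,None]*n+.5)*k-.5).round().astype(int)
            v=w[xy[:,1],xy[:,0]]
            if v.max()>12: j=v.argmax();vv=np.where(abs(ss-ss[j])<1.2,v,0);pts.append(base+n*(vv*ss).sum()/vv.sum())
        pts=np.array(pts,np.float32);vx,vy,x,y=cv2.fitLine(pts,cv2.DIST_HUBER,0,.01,.01).ravel();P.append((vx,vy,x,y,len(pts)))
    out=[]
    for i in range(4):
        A,B=P[i-1],P[i];t=np.linalg.solve([[A[0],-B[0]],[A[1],-B[1]]],[B[2]-A[2],B[3]-A[3]])[0];out.append([A[2]+t*A[0],A[3]+t*A[1]])
    print([p[4] for p in P]);return np.array(out)
def model(p):
    x,y,yaw,tilt=p;B=(Ro.from_euler('z',yaw)*Ro.from_euler('y',-tilt)).as_matrix()
    c=np.array([x,y,.066])+.027*B[:,2]
    return c,B,[c+B@np.array([sx*.041,sy*.028,0]) for sx,sy in((1,1),(1,-1),(-1,-1),(-1,1))]
E
python3 - <<'E'
from fit import *
t=dict(np.load('top.npz'));s,T,d=pickle.load(open('v1.pkl','rb'))
qt=[[227,193],[268,183],[281,239],[240,249]]          # far-left, far-right, near-right, near-left
qs=[[228,236],[252,217],[296,243],[274,264]]
print(s['position'])
# order (+,+),(+,-),(-,-),(-,+): scene camera looks from +y; far(+x)-left(+y) is which? decide by rough projection
c,B,M=model([.55,.345,np.radians(13),.35]);print('rough top',np.round([proj(t,m) for m in M],1).tolist());print('rough scene',np.round([proj(d,m) for m in M],1).tolist())
ot=outline(t['image'],qt);os_=outline(d['image'],qs);print(ot.round(2).tolist(),os_.round(2).tolist())
def order(o,cam):
    R=[proj(cam,m) for m in M];k=min(range(4),key=lambda k:np.abs(np.roll(o,k,0)-R).sum());return np.roll(o,k,0)
ot=order(ot,t);os_=order(os_,d)
def res(p,which):
    _,_,M=model(p);r=[]
    if 't' in which: r+=[proj(t,m)-a for m,a in zip(M,ot)]
    if 's' in which: r+=[proj(d,m)-a for m,a in zip(M,os_)]
    return np.ravel(r)
for w in('t','s','ts'):
    f=least_squares(res,[.55,.345,.22,.35],args=(w,));c,B,_=model(f.x)
    print(w,f.x[:2].round(4),np.degrees(f.x[2:]).round(2),'rms',np.sqrt((f.fun**2).mean()).round(2),'c',c.round(4),f.fun.round(1).tolist())
for i in range(4):print('tri',[np.round(v,4) for v in tri(t,ot[i],d,os_[i])])
s=read_state();print(s['opening'],s['grasp_force'],s['position'])
E
```

```text
[0.41389767 0.29189279 0.16064584]
rough top [[234.4, 203.6], [266.6, 195.8], [278.3, 242.1], [246.6, 249.9]]
rough scene [[241.8, 235.8], [258.3, 221.0], [296.9, 244.8], [282.0, 261.0]]
[40, 40, 40, 40]
[40, 40, 40, 40]
[[232.0399932861328, 196.4199981689453], [264.19000244140625, 188.99000549316406], [275.510009765625, 235.5500030517578], [243.57000732421875, 243.07000732421875]] [[235.16000366210938, 234.55999755859375], [252.50999450683594, 219.89999389648438], [291.1099853515625, 241.69000244140625], [275.4100036621094, 257.489990234375]]
t [0.5603 0.349 ] [12.46 15.82] rms 0.04 c [0.5531 0.3474 0.092 ] [0.0, 0.0, -0.0, -0.0, -0.1, -0.0, 0.1, 0.0]
s [0.5608 0.3466] [11.79 15.91] rms 0.04 c [0.5536 0.3451 0.092 ] [0.0, -0.1, -0.0, 0.1, 0.0, -0.0, -0.0, 0.0]
ts [0.5602 0.3483] [12.21 15.87] rms 0.39 c [0.553  0.3467 0.092 ] [0.6, 0.0, 0.5, 0.1, 0.3, 0.2, 0.4, 0.1, -0.4, 0.5, -0.6, 0.6, -0.3, 0.3, -0.2, 0.5]
tri [array([0.5847, 0.3828, 0.105 ]), np.float64(0.0008)]
tri [array([0.5964, 0.328 , 0.1051]), np.float64(0.0014)]
tri [array([0.52  , 0.3111, 0.0818]), np.float64(0.0008)]
tri [array([0.5081, 0.366 , 0.0822]), np.float64(0.0005)]
0.1345194690169395 29.9999708449468 [0.41443187 0.28922603 0.0103887 ]
```

Slide gripped at 30 N. Stage fit from the two views is consistent: tilt 15.9°, yaw about 12.3°, face centre (0.553, 0.347, 0.092). I'll lift.

Request:
send_rows --pt "0 0 0 0 0 -0.5 0" --pt "0 0 0 0 0 -1.2 0" --pt "0 0 0 0 0 -2.2 0" --pt "0 0 0 0 0 -3.2 0" --pt "0 0 0 0 0 -4.2 0" --pt "0 0 0 0 0 -5 0" --pt "0 0 0 0 0 -5 0" --pt "0 0 0 0 0 -5 0"

```text
time_s: 4.08
position: [0.4152, 0.2896, 0.1617]
tcp_rot: [[-0.99, 0.142, 0.003], [0.142, 0.99, 0.001], [-0.003, 0.002, -1.0]]
force: [0.1, -0.0, -1.5]
opening: 0.139
grasp_force: 30.0
```

```bash
python3 - <<'E'
from h import *
c=np.array([.5532,.3467,.092]);R=Rdown(12.3,15.87)
delta(c-R[:,2]*.045,R)
s=read_state();print(s['opening'],s['grasp_force'],s['joint_positions'])
E
```

```text
row [-0.554, -3.102, -4.071] [-3.897, 2.395, 0.897] t 4.0833 pos [0.4152 0.2896 0.1617] F [ 0.06 -0.01 -1.45]
0.13919962422344573 29.999812580645084 [ 2.22290342e+01  2.61852066e+01  1.02692831e+02 -1.60350085e-03
  5.09227480e+01 -5.95902838e+01]
```

Request:
send_rows --pt "-0.1 -0.5 -0.7 -0.6 0.4 0.1 0" --pt "-0.2 -1.0 -1.4 -1.3 0.8 0.1 0" --pt "-0.3 -1.6 -2.1 -2.0 1.2 0.2 0" --pt "-0.3 -1.6 -2.1 -2.0 1.2 0.2 0"

```text
time_s: 4.42
position: [0.4807, 0.3171, 0.1525]
tcp_rot: [[-0.989, -0.044, 0.141], [-0.041, 0.999, 0.019], [-0.142, 0.013, -0.99]]
force: [0.4, -0.2, -0.6]
opening: 0.136
grasp_force: 30.0
```

```bash
python3 - <<'E'
from h import *
c=np.array([.5532,.3467,.092]);R=Rdown(12.3,15.87)
delta(c-R[:,2]*.045,R)
s=read_state();print(np.round(s['joint_positions'],1))
d=optics.capture('top');cv2.imwrite('pics/t2.png',d['image'])
E
```

```text
row [-0.262, -1.522, -1.951] [-1.95, 0.803, 0.87] t 4.4167 pos [0.4807 0.3171 0.1525] F [ 0.39 -0.16 -0.63]
[ 23.5  29.3  98.9  -3.2  43.9 -66.8]
```

View pics/t2.png

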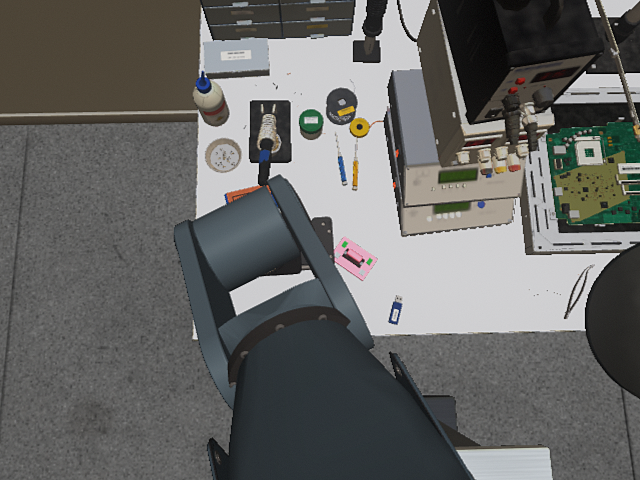

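The top view shows the forearm well clear of the lamp (black disc at (620,315)), so I'll continue to hover.

Request:
send_rows --pt "-0.1 -0.5 -0.7 -0.6 0.3 0.2 0" --pt "-0.2 -1.0 -1.3 -1.3 0.5 0.5 0" --pt "-0.26 -1.52 -1.95 -1.95 0.8 0.87 0" --pt "-0.26 -1.52 -1.95 -1.95 0.8 0.87 0" --pt "-0.26 -1.52 -1.95 -1.95 0.8 0.87 0" --pt "-0.26 -1.52 -1.95 -1.95 0.8 0.87 0"

```text
time_s: 4.97
position: [0.5375, 0.3422, 0.1359]
tcp_rot: [[-0.942, -0.21, 0.261], [-0.202, 0.978, 0.056], [-0.267, -0.0, -0.964]]
force: [0.6, 0.4, 0.1]
opening: 0.137
grasp_force: 30.0
```

```bash
python3 - <<'E'
from h import *
import pickle
c=np.array([.5532,.3467,.092]);R=Rdown(12.3,15.87)
delta(c-R[:,2]*.0104,R)
s=read_state();W=optics.capture('wrist');d=optics.capture('scene');pickle.dump((s,W,d),open('v3.pkl','wb'))
a=cv2.resize(d['image'][180:300,190:350],(533,400),interpolation=cv2.INTER_CUBIC)
cv2.imwrite('pics/v3.png',np.vstack([np.hstack([a,np.zeros((400,267,3),np.uint8)]),np.hstack([cv2.resize(W['image'][330:480,80:560],(640,200)),np.zeros((200,160,3),np.uint8)])]))
a=cv2.resize(W['image'],(267,200));m=cv2.imread('pics/v3.png');m[0:200,533:]=a;cv2.imwrite('pics/v3.png',m)
E
```

```text
row [-0.015, -0.076, -0.036] [-0.131, 0.037, 1.208] t 4.9667 pos [0.5375 0.3422 0.1359] F [0.58 0.36 0.13]
```

View pics/v3.png

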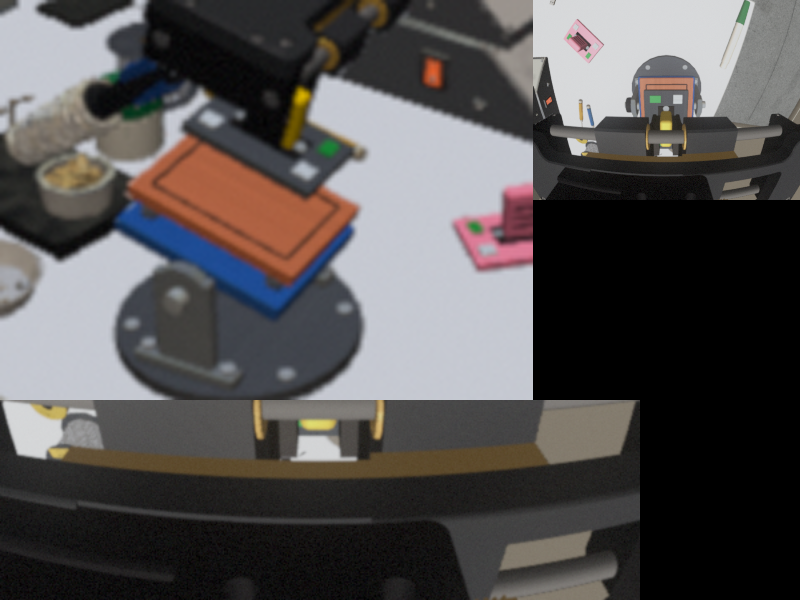

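The slide hangs parallel above the outlined copper face, and the wrist view shows its near end over the near part of the outline. I'll lower it to about 5 mm above the face and check again.

Request:
send_rows --pt "0 -0.07 -0.03 -0.06 0.02 0.4 0" --pt "0 -0.07 -0.03 -0.13 0.04 0.7 0" --pt "0 -0.07 -0.03 -0.13 0.04 0.9 0" --pt "0 -0.07 -0.03 -0.13 0.04 1.04 0" --pt "0 -0.07 -0.03 -0.13 0.04 1.04 0" --pt "0 -0.07 -0.03 -0.13 0.04 1.04 0"

```text
time_s: 5.57
position: [0.551, 0.3467, 0.1079]
tcp_rot: [[-0.939, -0.213, 0.271], [-0.205, 0.977, 0.058], [-0.277, -0.001, -0.961]]
force: [1.2, -0.6, -0.7]
opening: 0.132
grasp_force: 30.0
```

```bash
python3 - <<'E'
from h import *
import pickle
c=np.array([.5532,.3467,.092]);R=Rdown(12.3,15.87)
delta(c-R[:,2]*.0104,R)
s=read_state();W=optics.capture('wrist');d=optics.capture('scene');pickle.dump((s,W,d),open('v4.pkl','wb'))
Rt=np.array(s['tcp_rot'])
# expected wrist pixels: outline near corners (face model) and plate near corners (if ideal in hand)
B=np.stack([-R[:,0],R[:,1],-R[:,2]],1)
for sy in(1,-1): print('outline',wproj(W,s,c+B@[-.041,sy*.028,0]).round(1),'face',wproj(W,s,c+B@[-.05,sy*.037,0]).round(1),'plate top',wproj(W,s,s['position']+Rt@[.038,sy*.025,.0044]).round(1),
 'scene: outl',proj(d,c+B@[-.041,sy*.028,0]).round(1),'plate top near/far',proj(d,s['position']+Rt@[.038,sy*.025,.0044]).round(1),proj(d,s['position']+Rt@[-.038,sy*.025,.0044]).round(1))
a=cv2.resize(W['image'][100:250,220:420],(800,600),interpolation=cv2.INTER_CUBIC)
b=cv2.resize(d['image'][195:285,215:335],(533,400),interpolation=cv2.INTER_CUBIC)
w=cv2.resize(W['image'][140:240,250:390],(560,400),interpolation=cv2.INTER_CUBIC)
o=np.zeros((600,800,3),np.uint8);o[:300,:400]=cv2.resize(b,(400,300));o[:400,400:]=0;o[300:,:420]=cv2.resize(w,(420,300));cv2.imwrite('pics/v4.png',np.vstack([np.hstack([w[:300],np.zeros((300,240,3),np.uint8)]),np.hstack([cv2.resize(b,(400,300)),np.zeros((300,400,3),np.uint8)])]))
E
```

```text
row [-0.006, 0.041, 0.006] [0.077, -0.017, 0.182] t 5.5667 pos [0.551  0.3467 0.1079] F [ 1.19 -0.62 -0.73]
outline [373.9 200.3] face [392.7 182.3] plate top [371.6 215.7] scene: outl [275.2 257.9] plate top near/far [274.7 250.8] [237.  229.5]
outline [258.9 200.2] face [240.2 182.2] plate top [262.9 215.7] scene: outl [290.7 242. ] plate top near/far [288.7 236.7] [252.4 216.5]
```

View pics/v4.png

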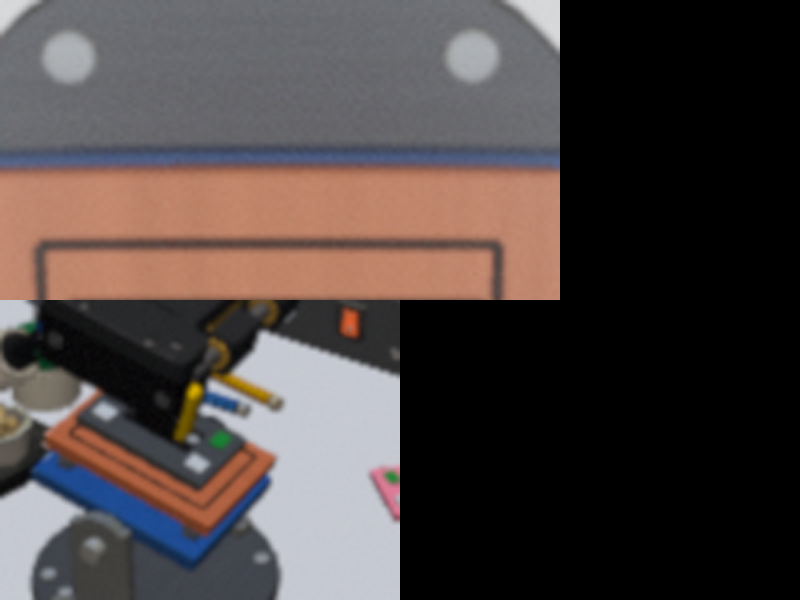

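Wrist view: outline near corners at (260,200.5) and (375,200.5), against predicted (258.9,200.2) and (373.9,200.2), so the stage fit is good to about 0.5 mm. Next I'll check the plate's in-hand pose numerically.

```bash
python3 - <<'E'
from h import *
import pickle
s,W,d=pickle.load(open('v4.pkl','rb'));Rt=np.array(s['tcp_rot'])
g=cv2.cvtColor(W['image'],cv2.COLOR_BGR2HSV).astype(int)
for u in(275,300,345,362):print(u,[(v,*g[v,u]) for v in range(208,222)])
for v in(219,224):print(v,[(u,g[v,u,1]) for u in list(range(252,272))+list(range(364,384))])
# scene: plate edge along +y long side: sample columns, sat jump from copper to dark plate side
h=cv2.cvtColor(d['image'],cv2.COLOR_BGR2HSV)[...,1].astype(float)
dz=lambda x,z:proj(d,s['position']+Rt@[x,.025,z])
for x in(-.036,-.028,-.015,0,.015,.028,.036):
    a=dz(x,.0104);b=dz(x,-.0);n=np.array([0,1.]);k=np.arange(-8,8.1,.25)
    xs=np.float32(np.full_like(k,a[0]));ys=np.float32(a[1]+k);val=cv2.remap(h.astype(np.float32),xs[None],ys[None],1)[0]
    hit=np.where((val[:-1]<100)&(val[1:]>=100))[0];print(x,a.round(1),'bottom edge off px',k[hit])
E
```

```text
275 [(208, np.int64(9), np.int64(114), np.int64(193)), (209, np.int64(10), np.int64(110), np.int64(194)), (210, np.int64(9), np.int64(112), np.int64(194)), (211, np.int64(10), np.int64(113), np.int64(192)), (212, np.int64(10), np.int64(114), np.int64(192)), (213, np.int64(9), np.int64(115), np.int64(187)), (214, np.int64(9), np.int64(113), np.int64(162)), (215, np.int64(8), np.int64(89), np.int64(109)), (216, np.int64(13), np.int64(49), np.int64(83)), (217, np.int64(9), np.int64(20), np.int64(91)), (218, np.int64(0), np.int64(5), np.int64(98)), (219, np.int64(120), np.int64(8), np.int64(100)), (220, np.int64(110), np.int64(7), np.int64(106)), (221, np.int64(120), np.int64(7), np.int64(105))]
300 [(208, np.int64(10), np.int64(117), np.int64(188)), (209, np.int64(9), np.int64(115), np.int64(187)), (210, np.int64(9), np.int64(114), np.int64(186)), (211, np.int64(9), np.int64(115), np.int64(187)), (212, np.int64(10), np.int64(114), np.int64(188)), (213, np.int64(9), np.int64(115), np.int64(180)), (214, np.int64(9), np.int64(112), np.int64(152)), (215, np.int64(9), np.int64(89), np.int64(
[... 3040 characters left out ...]
 (366, np.int64(12)), (367, np.int64(12)), (368, np.int64(12)), (369, np.int64(12)), (370, np.int64(10)), (371, np.int64(5)), (372, np.int64(21)), (373, np.int64(33)), (374, np.int64(76)), (375, np.int64(104)), (376, np.int64(108)), (377, np.int64(109)), (378, np.int64(108)), (379, np.int64(109)), (380, np.int64(109)), (381, np.int64(106)), (382, np.int64(109)), (383, np.int64(109))]
-0.036 [237.4 232.7] bottom edge off px [-5.]
-0.028 [241.3 234.9] bottom edge off px [-2.]
-0.015 [247.6 238.5] bottom edge off px [-2.]
0 [255.  242.7] bottom edge off px [-2.]
0.015 [262.4 246.9] bottom edge off px [-2.]
0.028 [268.9 250.5] bottom edge off px [-2.]
0.036 [272.9 252.8] bottom edge off px [-2.]
```

Plate is parallel to the tool (constant offset along its long edge). It sits about 1 mm to +tool-y, which I'll correct while approaching contact.

Request:
send_rows --pt "0 0.04 0 0.04 -0.028 0.05 0" --pt "0 0.04 0 0.077 -0.028 0.08 0" --pt "0 0.04 0 0.077 -0.028 0.1 0" --pt "0 0.04 0 0.077 -0.028 0.1 0" --pt "0 0.04 0 0.077 -0.028 0.1 0" --pt "0 0.04 0 0.077 -0.028 0.1 0"

```text
time_s: 6.17
position: [0.5501, 0.3458, 0.1048]
tcp_rot: [[-0.939, -0.214, 0.268], [-0.205, 0.977, 0.058], [-0.275, -0.0, -0.962]]
force: [0.4, 0.1, -0.6]
opening: 0.138
grasp_force: 30.0
```

```bash
cat > st.py <<'E'
from h import *
import pickle
c=np.array([.5532,.3467,.092]);R=Rdown(12.3,15.87)
delta(c-R[:,2]*.0104,R)
s=read_state();Rt=np.array(s['tcp_rot']);W=optics.capture('wrist');pickle.dump((s,W),open('w.pkl','wb'))
print('tool force',(Rt.T@s['force']).round(2),'moment',(Rt.T@s['moment']).round(3),s['grasp_force'],'tilt',np.degrees(np.arccos(-Rt[2,2])).round(2))
h=cv2.cvtColor(W['image'],cv2.COLOR_BGR2HSV).astype(float);S,V=h[...,1],h[...,2]
row=S[218:228].mean(0);x=np.arange(640)
L=[u for u in range(255,290) if row[u]>=60>row[u+1]];Rr=[u for u in range(350,390) if row[u]<60<=row[u+1]]
print('plate/outline edges',[round(u+(row[u]-60)/(row[u]-row[u+1]),1) for u in L+Rr],'dark',[(u,round(row[u])) for u in range(254,264)if row[u]<100],[(u,round(row[u])) for u in range(368,384)if 10<row[u]<100])
col=V[:,290:345].mean(1);Sc=S[:,290:345].mean(1)
print('near edges V',[(v,round(col[v]),round(Sc[v])) for v in range(178,226)if col[v]<178])
E
python3 st.py
```

```text
row [-0.003, 0.013, 0.007] [0.014, 0.007, 0.091] t 6.1667 pos [0.5501 0.3458 0.1048] F [ 0.43  0.13 -0.55]
tool force [-0.28  0.03  0.65] moment [-0.038  0.194  0.006] 29.999909531325102 tilt 15.94
plate/outline edges [np.float64(260.7), np.float64(265.5), np.float64(371.6)] dark [(260, 76), (261, 52), (262, 96)] [(371, 25), (372, 83), (375, 79), (376, 65), (377, 96)]
near edges V [(178, 107, 11), (179, 105, 16), (180, 96, 33), (181, 94, 66), (182, 111, 99), (183, 129, 109), (184, 128, 91), (185, 106, 47), (186, 124, 93), (187, 157, 121), (203, 172, 112), (204, 134, 101), (205, 92, 69), (206, 100, 78), (207, 146, 106), (214, 154, 114), (215, 101, 88), (216, 80, 34), (217, 91, 17), (218, 97, 6), (219, 101, 9), (220, 102, 9), (221, 103, 9), (222, 103, 9), (223, 102, 9), (224, 103, 9), (225, 102, 9)]
```

Request:
send_rows --pt "0 0.01 0 0.014 0.003 0.03 0" --pt "0 0.01 0 0.014 0.003 0.06 0" --pt "0 0.01 0 0.014 0.003 0.08 0" --pt "0 0.01 0 0.014 0.003 0.09 0" --pt "0 0.01 0 0.014 0.003 0.1 0" --pt "0 0.01 0 0.014 0.003 0.1 0" --pt "0 0.01 0 0.014 0.003 0.1 0"

```text
time_s: 6.8
position: [0.5504, 0.3459, 0.1017]
tcp_rot: [[-0.94, -0.214, 0.267], [-0.206, 0.977, 0.058], [-0.273, -0.001, -0.962]]
force: [-0.6, -0.8, 1.1]
opening: 0.132
grasp_force: 30.0
```

```bash
python3 st.py
```

```text
row [-0.004, 0.0, 0.008] [-0.005, 0.005, -0.008] t 6.8 pos [0.5504 0.3459 0.1017] F [-0.64 -0.77  1.07]
tool force [ 0.47 -0.61 -1.25] moment [-0.019  0.337  0.057] 29.99998107086867 tilt 15.87
plate/outline edges [np.float64(259.7), np.float64(265.5), np.float64(371.6)] dark [(259, 76), (260, 54), (261, 97)] [(368, 10), (371, 22), (372, 82), (376, 66), (377, 72)]
near edges V [(178, 106, 13), (179, 107, 12), (180, 107, 13), (181, 104, 17), (182, 94, 40), (183, 97, 82), (184, 118, 111), (185, 132, 113), (186, 125, 85), (187, 104, 45), (188, 135, 107), (189, 165, 123), (205, 177, 112), (206, 138, 103), (207, 90, 68), (208, 90, 69), (209, 138, 104), (210, 176, 114), (214, 154, 114), (215, 99, 87), (216, 78, 29), (217, 90, 13), (218, 96, 5), (219, 102, 10), (220, 102, 10), (221, 102, 11), (222, 102, 11), (223, 102, 11), (224, 102, 10), (225, 102, 11)]
```

Request:
send_rows --pt "0 0 0 0 0 0.02 0" --pt "0 0 0 0 0 0.04 0" --pt "0 0 0 0 0 0.05 0" --pt "0 0 0 0 0 0.05 0" --pt "0 0 0 0 0 0.05 0"

```text
time_s: 7.27
position: [0.5508, 0.346, 0.1003]
tcp_rot: [[-0.94, -0.214, 0.267], [-0.206, 0.977, 0.058], [-0.274, -0.001, -0.962]]
force: [-2.1, -0.7, 2.3]
opening: 0.139
grasp_force: 30.0
```

```bash
cat >> st.py <<'E'
def hit(u,v,z):  # face-frame point on plane z above slide underside, tool frame
    o,r=wray(W,s,u,v);o=Rt.T@(o-s['position']);r=Rt.T@r;return (o+r*((.0104-z)-o[2])/r[2])*1e3
a=max(range(196,213),key=lambda v:-col[v]+ (0 if Sc[v]>40 else -200));aa=np.arange(a-2,a+3);wt=180-col[aa];vo=(wt*aa).sum()/wt.sum()
vp=next(v+(130-col[v])/(col[v+1]-col[v]) for v in range(211,222) if col[v]>=130>col[v+1])
print('outline v',vo,'plate v',vp,'x outline',hit(318,vo,0)[0],'x plate',hit(318,vp,.006)[0],'(want 41 vs 38)')
E
python3 st.py
```

```text
row [-0.005, 0.001, 0.008] [-0.004, 0.005, -0.057] t 7.2667 pos [0.5508 0.346  0.1003] F [-2.11 -0.7   2.33]
tool force [ 1.49 -0.24 -2.84] moment [-0.08   0.391  0.023] 30.000458043068647 tilt 15.87
plate/outline edges [np.float64(259.8), np.float64(265.5), np.float64(371.6)] dark [(259, 72), (260, 57), (261, 99)] [(371, 22), (372, 81), (376, 68), (377, 73)]
near edges V [(178, 106, 14), (179, 106, 13), (180, 106, 13), (181, 104, 17), (182, 96, 36), (183, 93, 72), (184, 111, 104), (185, 127, 110), (186, 121, 79), (187, 104, 50), (188, 137, 110), (189, 166, 124), (205, 175, 113), (206, 132, 103), (207, 86, 63), (208, 94, 74), (209, 144, 106), (210, 178, 113), (214, 154, 115), (215, 99, 87), (216, 78, 28), (217, 89, 13), (218, 97, 6), (219, 101, 9), (220, 102, 10), (221, 102, 10), (222, 102, 10), (223, 102, 11), (224, 102, 10), (225, 102, 10)]
outline v 207.3700189753321 plate v 214.4356237491661 x outline 40.6711669934463 x plate 38.51171983348844 (want 41 vs 38)
```

Request:
send_rows --pt "0 0 0 0 0 0.02 0" --pt "0 0 0 0 0 0.04 0" --pt "0 0 0 0 0 0.06 0" --pt "0 0 0 0 0 0.08 0" --pt "0 0 0 0 0 0.09 0" --pt "0 0 0 0 0 0.09 0" --pt "0 0 0 0 0 0.09 0" --pt "0 0 0 0 0 0.09 0"

```text
time_s: 7.98
position: [0.5515, 0.3462, 0.098]
tcp_rot: [[-0.94, -0.214, 0.267], [-0.206, 0.977, 0.058], [-0.274, -0.001, -0.962]]
force: [-3.4, -1.4, 5.8]
opening: 0.133
grasp_force: 30.0
```

```bash
python3 st.py
```

```text
row [-0.004, 0.002, 0.007] [-0.002, 0.005, -0.139] t 7.9833 pos [0.5515 0.3462 0.098 ] F [-3.36 -1.41  5.76]
tool force [ 1.87 -0.66 -6.52] moment [0.032 0.518 0.039] 30.001140413805842 tilt 15.88
plate/outline edges [np.float64(259.8), np.float64(265.5), np.float64(371.7)] dark [(259, 74), (260, 57), (261, 97)] [(371, 19), (372, 80), (376, 67), (377, 74)]
near edges V [(178, 106, 12), (179, 106, 12), (180, 106, 13), (181, 106, 14), (182, 100, 24), (183, 93, 50), (184, 100, 90), (185, 115, 100), (186, 112, 65), (187, 106, 55), (188, 138, 114), (189, 167, 124), (205, 173, 114), (206, 127, 102), (207, 82, 59), (208, 98, 79), (209, 149, 108), (214, 154, 115), (215, 99, 88), (216, 79, 30), (217, 90, 14), (218, 96, 5), (219, 101, 9), (220, 102, 10), (221, 102, 10), (222, 102, 10), (223, 102, 10), (224, 102, 10), (225, 102, 11)]
outline v 207.2865206289477 plate v 214.43737441393168 x outline 40.71119041658848 x plate 38.510911465793306 (want 41 vs 38)
```

Request:
send_rows --pt "0 0 0 0 0 0.01 0" --pt "0 0 0 0 0 0.018 0" --pt "0 0 0 0 0 0.018 0" --pt "0 0 0 0 0 0.018 0" --pt "0 0 0 0 0 0.018 0" --pt "0 0 0 0 0 0.018 0" --pt "0 0 0 0 0 0.018 0" --pt "0 0 0 0 0 0.018 0"

```text
time_s: 8.7
position: [0.5516, 0.3462, 0.0975]
tcp_rot: [[-0.94, -0.214, 0.267], [-0.206, 0.977, 0.058], [-0.274, -0.001, -0.962]]
force: [-2.4, -0.8, 6.2]
opening: 0.136
grasp_force: 30.0
```

```bash
python3 st.py | grep -v edges; python3 - <<'E'
from h import *
d=optics.capture('scene');cv2.imwrite('pics/v5.png',cv2.resize(d['image'][180:300,190:350],(800,600),interpolation=cv2.INTER_CUBIC))
E
```

```text
row [-0.005, 0.002, 0.008] [-0.003, 0.005, -0.154] t 8.7 pos [0.5516 0.3462 0.0975] F [-2.38 -0.85  6.15]
tool force [ 0.73 -0.32 -6.6 ] moment [-0.034  0.566  0.003] 30.001295492984354 tilt 15.88
outline v 207.2785925726588 plate v 214.43770819453698 x outline 40.71499576061591 x plate 38.51076199125152 (want 41 vs 38)
```

View pics/v5.png

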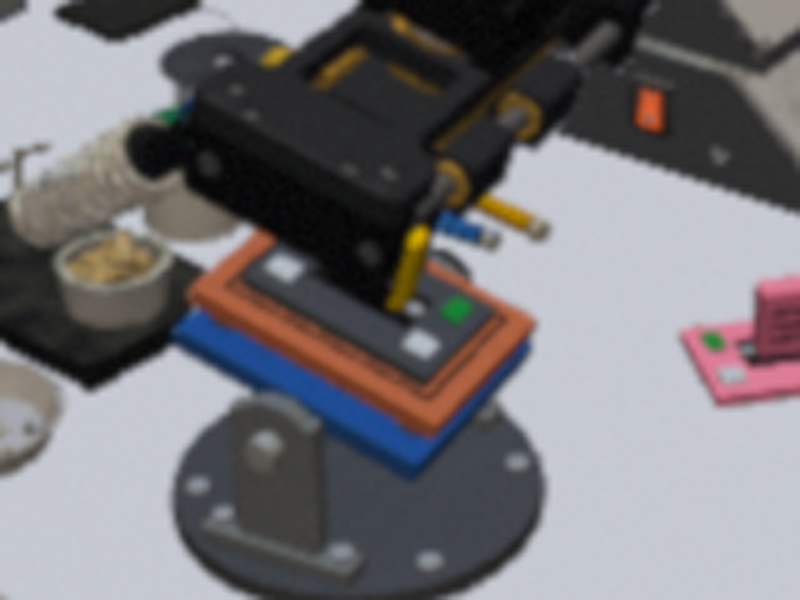

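The picture shows the slide flush inside the outline, with the face sunk toward its blue frame. Measured force (about 7.3 N net) and travel put the press at about 3.9 mm.

```bash
python3 -c "
from rig import bot
print(bot.hand_in())"
```

```text
the job is handed in; nothing more can be done
None
```

The job is handed in: the slide is still gripped (30 N) and pressed flush on the copper face, within about 1 mm of its middle with its long side up the slope, and the face is sunk an estimated 3.9 mm; nothing was seen to move the stage tilt, marker or USB stick.

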